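# Sort machine spares into sample bins

## Robot

A 6-joint arm with a two-finger parallel gripper is mounted at the origin on the work surface. World frame = base frame: x ahead of the robot, y to its left, z up, the work surface at z = 0. Lengths are in mm, angles in rad, forces in N, time in s.
With the tool pointing down it reaches from about 350 to 975 mm from the base axis. Payload 4.9 kg.
Tool frame: the origin (TCP) lies midway between the tips of the shut fingers; the grasp point (between the pads) lies 19 mm behind it; z points along the fingers, y is the line along which they close (so a half turn about z gives the same grasp; the last joint's range is limited). The gripper opens to 85 mm and grips with 20 to 120 N. Pads are 22 mm wide; open, the fingers measure 114 mm over their backs; the gripper's body (76 mm by 85 mm) begins 54 mm behind the grasp point. The pads swing forward as they close: fully open they stand 13 mm farther back than shut.
Start: joints at [-1.313, 0.053, 1.613, -0, 1.476, -0.119], TCP at [229.96, -581.137, 231.304] pointing down, gripper open.
Joint ranges: [-3.01, 3.01], [-1.01, 2.22], [0.06, 2.58], [-1.02, 4.17], [0.09, 2.62], [-3.14, 3.14]. Speed limits (rad/s): [2.57, 2.57, 3.14, 3.14, 3.14, 3.14].

## Interface

Orientations are given as a unit quaternion [x, y, z, w].
In Python, from workcell import bot gives the robot as it stands.
- The arm moves only by the shell command python3 shift.py 'ROWS' [FORCE]. ROWS is rows parted by semicolons, their numbers by spaces, 1 to 10 of them, each of 7 numbers: a rotation vector rx, ry, rz in rad, then dx, dy, dz in mm, then the opening from 0.0 (shut) to 1.0 (fully open); each row is the pose to reach, as a shift and turn from the pose commanded when the command began, along the tool's axes at that moment; what a row does not reach only later rows make up. A row lasts 1/10 s, in which the tool goes at most 50 mm and 0.15 rad, less where a joint would pass 70% of its speed; a pose out of reach is approached as far as the arm can. The fingers move at their own pace and stop on an object; FORCE is the grip in N (left out, the last holds). Time passes only in rows, so rows that do not move let the fingers close. It prints the time, the measured TCP pose, the force, the opening and the grip force at its end.
- bot.read_state(): the state, without advancing time (a new reading comes with each control period).
- bot.get_image(name): name is "side" or "top" or "wrist"; returns a dict with "pixels" (400x640x3 uint8, red, green, blue), "intrinsics" (3x3 intrinsics, pixels), "camera_from_world" (4x4, takes a point from world to camera coordinates). Camera axes: x right, y down, z forward; pixel columns grow to the right and rows downward; lengths in mm; the calibration is good to about 2 mm. The wrist camera is an equidistant fisheye: a pixel r from the principal point sees the ray r / f radians off the axis. A picture is of the moment at which its call begins. There is no depth.
- bot.sign_off(): hands the job in; it is judged then, once.
The state is a dict: "clock": time; "q": joint angles; "joint_velocities": joint speeds; "tau": joint torques, N m; "position": TCP position; "ee_rot": TCP orientation; "force": force on the tool from outside, world axes, zero at the start; "moment": the same for the moment, N m; "width": opening from 0.0 (shut) to 1.0 (fully open); "grasp_force": force on a finger pad.
Only numpy, scipy, OpenCV 4.12 (cv2) and the standard library are available. Lean on these libraries where they do the work, as an engineer would, in place of code of your own. Each camera call takes 0.05 s, during which the arm holds its last target. There are 200 camera calls.

## Task

Sort the five loose machine parts on the bench - two square drive shafts, two pillow-block bearings and one gear - into the blue bins: each bin shows a sample of its own kind fixed in its far compartment, and the parts go in the empty near bay of the bin with the matching sample. Set each part down on the floor of the bay rather than dropping it, shafts lying flat, bearings standing on their feet and the gear flat with its hub up, none leaning on a wall or on another part.

Things in the scene. Friction and masses are not known exactly. Their poses are not given: they have to be found in the camera images.
- shaft_a: a steel drive shaft lying flat: square middle 20 x 20 mm, 60 mm long, with a 12 mm thick, 12 mm long round spigot on each end (84 mm overall), about 0.2 kg. Origin at its middle, on its axis (10 mm above the surface it lies on); its x axis runs along the shaft. Grip across two parallel flats of the square middle.
- shaft_b: the second drive shaft, the same as shaft_a; either may lie anywhere in the bay.
- block_a: a grey pillow-block bearing standing on its foot: foot 78 x 26 x 10 mm, round-topped housing 40 mm long and 26 mm thick above its middle, 44 mm high overall, about 0.25 kg. Origin at the centre of the underside of the foot; x along the foot's 78 mm length, y across its 26 mm thickness (the flat faces to grip), z up.
- block_b: the second pillow-block bearing, the same as block_a.
- gear: the loose steel gear lying flat with its hub up: toothed wheel 54 mm across and 14 mm thick, hub 26 mm across rising from it to 36 mm overall, about 0.28 kg. Origin at the centre of its underside, z up. Grip it by the hub.
- bin_shaft_bay (a point): empty near bay of the fixed blue bin with a drive shaft fixed in its far compartment. Bin 174 (x) x 148 (y) mm, all walls incl. the cross wall 35 mm high, walls and floor 4 mm thick. Point: centre of the bay's floor, 4 mm above the bench; x away from the robot, to the sample centred 85 mm on; y along the 148 mm; z up. Bay inside 100 (x) x 140 (y) mm, 31 mm deep.
- bin_block_bay (a point): empty near bay of the fixed blue bin with a pillow-block bearing fixed in its far compartment. Bin 174 (x) x 148 (y) mm, all walls incl. the cross wall 35 mm high, walls and floor 4 mm thick. Point: centre of the bay's floor, 4 mm above the bench; x away from the robot, to the sample centred 85 mm on; y along the 148 mm; z up. Bay inside 100 (x) x 140 (y) mm, 31 mm deep.
- bin_gear_bay (a point): empty near bay of the fixed blue bin with a gear fixed in its far compartment. Bin 174 (x) x 148 (y) mm, all walls incl. the cross wall 35 mm high, walls and floor 4 mm thick. Point: centre of the bay's floor, 4 mm above the bench; x away from the robot, to the sample centred 85 mm on; y along the 148 mm; z up. Bay inside 100 (x) x 140 (y) mm, 31 mm deep.

How it is judged:
By the outcome, as a careful person would: the job done as asked, in the order asked, and still so for the second after the job is handed in, with the robot touching nothing.
It also fails if it takes over 109 s, if anything falls off the work surface, if the arm or the gripper's body presses on something with over 40 N, if the wrist force passes 120 N, or if a joint passes its speed limit or range.

## Working session

There is one attempt and no reset: what is moved stays moved. The work goes in short steps, Python scripts to look and compute and a shell command to move; the robot and the scene stay as the last step left them, time stands still between calls to the robot, and variables do not carry over. Pictures are saved under pics/ and viewed, at most 14 in all, crops included, and the job is handed in when it is done.

```bash
ls; mkdir -p pics; python3 - <<'E'
from workcell import bot
import cv2,numpy as np
for n in("top","side"):
    d=bot.get_image(n); cv2.imwrite(f"pics/{n}0.png",d["pixels"][:,:,::-1]); np.savez(f"{n}0.npz",**d)
    print(n,d["intrinsics"].tolist(),d["camera_from_world"].round(3).tolist())
s=bot.read_state();print(s)
E
```

```text
pics
shift.py
workcell.py
top [[519.176548414882, 0.0, 322.766672900967], [0.0, 519.176548414882, 201.6633088193074], [0.0, 0.0, 1.0]] [[0.016, -1.0, -0.021, 1.322], [-0.991, -0.013, -0.134, 543.299], [0.133, 0.023, -0.991, 1156.192], [0.0, 0.0, 0.0, 1.0]]
side [[512.6277972752434, 0.0, 312.57595023773126], [0.0, 512.6277972752434, 200.621324147469], [0.0, 0.0, 1.0]] [[-0.898, -0.44, -0.007, 469.585], [-0.336, 0.695, -0.636, 201.934], [0.285, -0.568, -0.772, 1291.507], [0.0, 0.0, 0.0, 1.0]]
{'clock': 0.1, 'q': array([-1.31298914e+00,  5.32747513e-02,  1.61415365e+00, -2.41101559e-05,
        1.47598061e+00, -1.19016372e-01]), 'joint_velocities': array([-0.00046792, -0.00071362, -0.00187677, -0.00030905, -0.00118404,
       -0.00015356]), 'tau': array([-9.15041292e-04, -3.94902027e+01, -3.71363461e+01, -1.11419702e-04,
        3.91552399e-03, -8.41765143e-06]), 'position': array([ 229.82193599, -580.61213668,  230.19774088]), 'ee_rot': array([ 9.82302325e-01,  1.87300072e-01, -7.49439970e-05, -9.05162629e-04]), 'force': array([-0.56659422, -0.15474112, -0.35052348]), 'moment': array([-0.00075922, -0.00713463,  0.0387824 ]), 'grasp_force': 0.0, 'width': 1.0018895400835788}
```

View pics/top0.png

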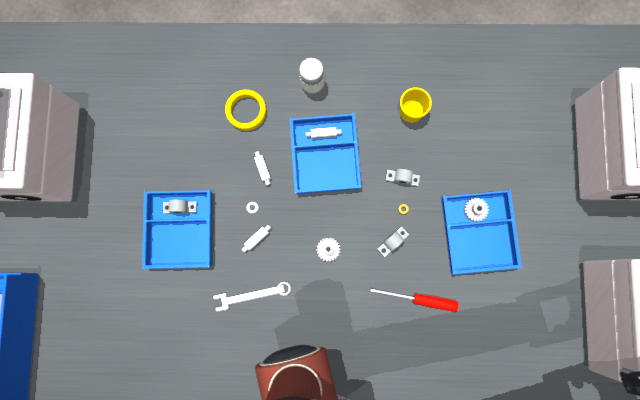

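View pics/side0.png

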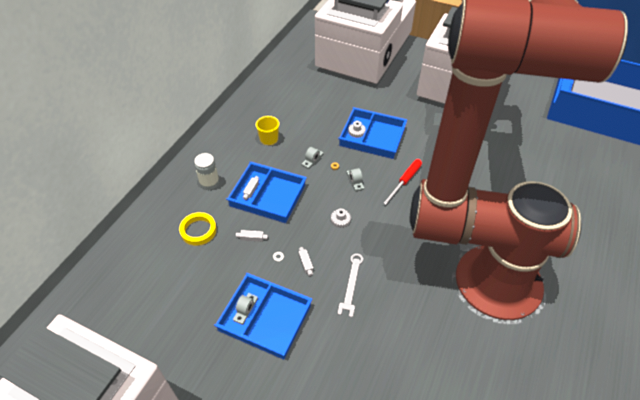

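The top view shows the shafts at (262,168) and (256,238), the blocks at (403,177) and (394,241) and the gear at (328,249). The bins are block on the left (178,230), shaft in the middle (325,153) and gear on the right (482,232). Next I'll measure them.

```bash
cat > h.py <<'E'
import numpy as np,cv2
from scipy.spatial.transform import Rotation as R
def cast(d,uv,z):
    K,T=d["intrinsics"],d["camera_from_world"]; uv=np.atleast_2d(np.float64(uv))
    p=(uv-K[[0,1],2])/K[0,0]
    r=np.c_[p,np.ones(len(p))]
    if d.get("fish"):
        th=np.linalg.norm(p,axis=1,keepdims=True); r=np.c_[p/np.maximum(th,1e-9)*np.sin(th),np.cos(th)]
    r=r@T[:3,:3]; c=-T[:3,:3].T@T[:3,3]
    return c[:2]+r[:,:2]*((z-c[2])/r[:,2])[:,None]
def comps(mask,d,z,amin,amax):
    n,l,s,c=cv2.connectedComponentsWithStats(mask.astype(np.uint8))
    for i in range(1,n):
        if amin<s[i,4]<amax:
            v,u=np.nonzero(l==i); P=cast(d,np.c_[u,v],z)
            (cx,cy),(w,h),a=cv2.minAreaRect(np.float32(P))
            e,V=np.linalg.eigh(np.cov(P.T)); ax=V[:,1]
            yield c[i].round(1),s[i,4],P.mean(0).round(1),np.round([cx,cy,w,h,a],1),round(float(np.degrees(np.arctan2(ax[1],ax[0]))%180),1)
def grey(im,t):
    im=im.astype(int); return (im.min(2)>t)&(im.max(2)-im.min(2)<35)
def blue(im):
    im=im.astype(int); return (im[...,2]>100)&(im[...,2]-im[...,0]>60)
E
python3 - <<'E'
from h import *
for n in("top","side"):
    d=dict(np.load(n+"0.npz")); im=d["pixels"]
    print(n,-d["camera_from_world"][:3,:3].T@d["camera_from_world"][:3,3])
    for x in comps(grey(im,120),d,10,40,600): print(*x)
    print("blue z35")
    for x in comps(blue(im),d,35,1500,8000): print(*x)
d=np.load("top0.npz")["pixels"]
cv2.imwrite("pics/crop1.png",cv2.resize(d[100:290,130:530,::-1],None,fx=2,fy=2,interpolation=cv2.INTER_CUBIC))
E
```

```text
top [ 383.99784502  -18.17016367 1218.26592814]
[246.  110.6] 490 [766.1 199. ] [7.664e+02 1.991e+02 5.740e+01 6.290e+01 6.000e-01] 123.6
[322.9 132.1] 270 [714.6  12.5] [714.9  12.4  22.1  82.    5.1] 95.7
[475.8 209.2] 401 [ 533.9 -346.8] [ 534.5 -346.2   51.6   53.5    0.8] 144.7
[173.8 206. ] 242 [531.7 361.6] [532.1 362.4  28.4  49.9   3.3] 95.8
[191.9 206.9] 85 [530.2 318.6] [530.  318.4  24.3  19.    2.8] 6.3
[291.6 370.9] 81 [161.3  73.9] [156.6  73.4  39.4 110.   10.3] 100.9
[582.9 392.1] 297 [ 129.  -573.3] [ 133.5 -574.8   38.4   65.8    1.2] 86.5
blue z35
[324.8 154.6] 4809 [654.5   6.6] [659.5   7.  182.9 156.8   5.3] 5.4
[176.5 231.1] 5009 [471.  344.3] [477.1 344.3 181.8 160.1   2.1] 7.8
[481.5 233.9] 5153 [ 474.9 -351.5] [ 480.8 -350.1  181.1  159.6    6.3] 2.9
[ 16.2 332.3] 4188 [237.8 695.2] [232.3 699.2 278.9  88.5   0.9] 3.0
side [ 121.967896    800.40748247 1128.60493459]
[372.7   1.7] 103 [  780.3 -1091.3] [  787.  -1077.    120.6    47.1    25.4] 14.9
[436.9 118.4] 73 [ 322.9 -509.6] [ 323.2 -509.    19.4   60.     8.1] 97.8
[356.4 128.7] 167 [ 539.3 -351.2] [ 
[... 236 characters left out ...]
.2  22.9  86.1   5.2] 97.2
[541.6 218.2] 164 [ -57.6 -240.4] [ -55.3 -249.8  166.    82.1   18. ] 16.0
[198.2 228.2] 201 [771.1 198.7] [770.5 199.3  53.7  43.7  25.8] 51.7
[243.4 302.8] 181 [544.1 338.6] [545.1 335.6  30.7  49.3   1.3] 94.9
[239.7 317.6] 90 [531.8 376.3] [532.1 376.5  25.9  23.    3.1] 168.9
blue z35
[624.5  43.2] 1666 [ -174.6 -1188.1] [ -109.2 -1209.9   228.3   610.3     4.1] 99.8
[594.  113.4] 3273 [-124.4 -721.6] [-129.3 -752.   242.7  272.4   90. ] 167.1
[374.1 132.3] 2175 [ 474.7 -335.3] [ 482.  -336.7  182.7  186.1    6.2] 106.8
[267.9 191.4] 2908 [653.3  18.6] [658.5  16.5 187.8 175.7   5.2] 161.6
[265.8 315.3] 4533 [471.5 353.1] [478.4 350.5 183.6 163.5   2. ] 175.3
```

View pics/crop1.png

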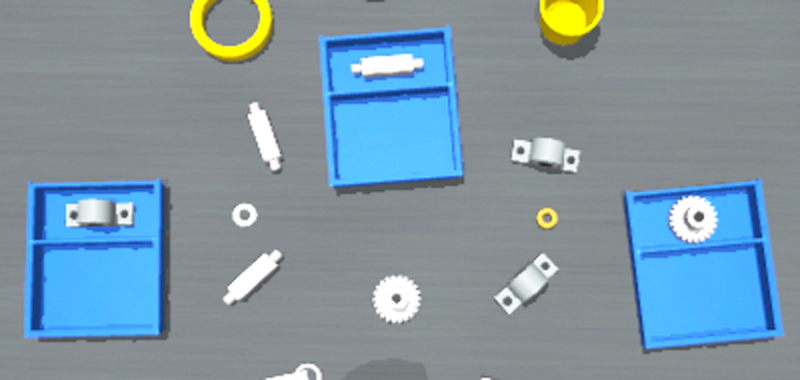

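The crop shows all parts and bins as expected, and the block feet appear as two bright patches. Next I'll threshold higher, with the correct height for each part.

```bash
python3 - <<'E'
from h import *
d=dict(np.load("top0.npz")); im=d["pixels"]
m=np.zeros(im.shape[:2],bool); m[110:262,130:530]=1
for t in (150,175):
  for z in (10,14,18):
    print(t,z)
    for x in comps(grey(im,t)&m,d,z,15,500): print(*x)
d=dict(np.load("side0.npz")); im=d["pixels"]
print('side')
m=np.zeros(im.shape[:2],bool); m[100:340,215:400]=1
for x in comps(grey(im,150)&m,d,10,15,500): print(*x)
E
```

```text
150 10
[323. 132.] 263 [714.9  12.3] [715.1  12.4  21.5  82.    5.1] 95.5
[261.7 167.3] 288 [627.2 156.6] [626.7 156.4  85.3  22.   21. ] 21.1
[402.8 175.8] 352 [ 611.  -177.5] [ 611.6 -177.7   79.6   34.3   80. ] 81.0
[475.9 209.2] 380 [ 534.1 -347. ] [ 534.5 -346.2   51.6   53.5    0.8] 5.0
[173.3 205.7] 214 [532.4 362.9] [532.  363.6  28.4  47.5   3.3] 98.4
[251.9 207.1] 109 [531.5 176.7] [531.3 177.   27.   28.2  46.5] 104.0
[191.8 206.3] 65 [531.7 318.9] [531.1 318.7  21.4  19.1   0.8] 12.7
[255.6 237.8] 306 [459.6 165.4] [459.2 165.6  21.7  86.7  46.3] 134.0
[393.4 241. ] 364 [ 457.1 -155.2] [ 456.1 -154.3   28.2   78.2   43.4] 132.5
[328. 249.] 447 [436.3  -3.9] [436.6  -3.3  55.3  55.3  57. ] 171.0
150 14
[323. 132.] 263 [713.8  12.2] [714.   12.3  21.4  81.7   5.1] 95.5
[261.7 167.3] 288 [626.4 156. ] [625.9 155.9  85.1  21.9  21. ] 21.1
[402.8 175.8] 352 [ 610.2 -176.9] [ 610.9 -177.2   79.4   34.1   80. ] 81.0
[475.9 209.2] 380 [ 533.6 -345.9] [ 534.  -345.1   51.5   53.4    0.8] 5.0
[173.3 205.7] 214 [531.9 361.6] [531.5 362.3  28.3  47.4   3.3] 98.4
[251.9 207.1] 109 [53
[... 3966 characters left out ...]
250.1 186.5] 145 [720.6   7.8] [721.    8.5  21.8  82.8   5.2] 96.5
[358.4 185.9] 42 [ 439.1 -130.4] [ 439.1 -130.6   27.4   19.7   43.9] 43.1
[391.6 193.8] 75 [ 342.2 -144.2] [ 341.8 -146.4   91.4    8.9   80.6] 81.2
[340.2 216.5] 240 [440.9  -5.8] [440.2  -6.3  52.4  59.2  24.8] 119.6
[251.  233.7] 225 [632.7 152. ] [632.7 150.9  87.3  25.6  20.5] 20.3
[305.6 259.9] 230 [463.5 162.4] [463.2 162.4  23.6  87.4  43.9] 133.7
[277.9 256. ] 89 [533.3 183.1] [533.4 183.3  28.8  29.8  57.5] 126.7
[243.3 302.2] 157 [545.2 337.5] [546.5 334.6  27.6  46.1   5.8] 93.9
[254.3 298.2] 17 [526.6 316.3] [525.8 316.6   7.3  13.9  30.3] 114.8
[239.4 317.5] 72 [532.5 376.5] [532.7 376.6  24.7  21.2   3.3] 4.2
```

```bash
cat >> h.py <<'E'
def go(x,y,z,yaw,flip=False):
    """print tool-frame shift to TCP (x,y,z), tool y axis along yaw (deg, mod 180)"""
    from workcell import bot
    s=bot.read_state(); Rc=R.from_quat(s["ee_rot"]); best=None
    for k in (0,180):
        a=np.radians(yaw+k); yy=np.array([np.cos(a),np.sin(a),0]); zz=np.array([0,0,-1.])
        rv=(Rc.inv()*R.from_matrix(np.c_[np.cross(yy,zz),yy,zz])).as_rotvec()
        if best is None or (np.linalg.norm(rv)<np.linalg.norm(best))!=flip: best=rv
    t=Rc.inv().apply(np.array([x,y,z])-s["position"])
    print("clock",round(s["clock"],1),"rot",best.round(3),"t",t.round(1),"rows",max(np.linalg.norm(t)/50,np.linalg.norm(best)/.15).round(1),"q6",s["q"][5].round(2),"pos",s["position"].round(1),"F",s["force"].round(1),"w",round(s["width"],3),"g",round(s["grasp_force"],1))
def wrist(name,save=True):
    from workcell import bot
    d=bot.get_image("wrist"); d["fish"]=1; np.savez(name+".npz",**d)
    if save: cv2.imwrite(f"pics/{name}.png",d["pixels"][:,:,::-1])
    return d
E
python3 -c "
from h import *
go(458,-156,150,43)"
```

```text
clock 0.1 rot [-2.000e-03  1.000e-03  1.197e+00] t [ 368.4 -310.7   80.8] rows 9.8 q6 -0.12 pos [ 229.8 -580.6  230.2] F [-0.6 -0.2 -0.4] w 1.002 g 0.0
```

```bash
python3 shift.py '0 0 1.197 368.4 -310.7 80.8 0.6;0 0 1.197 368.4 -310.7 80.8 0.6;0 0 1.197 368.4 -310.7 80.8 0.6;0 0 1.197 368.4 -310.7 80.8 0.6;0 0 1.197 368.4 -310.7 80.8 0.6;0 0 1.197 368.4 -310.7 80.8 0.6;0 0 1.197 368.4 -310.7 80.8 0.6;0 0 1.197 368.4 -310.7 80.8 0.6;0 0 1.197 368.4 -310.7 80.8 0.6;0 0 1.197 368.4 -310.7 80.8 0.6' 60
python3 -c "
from h import *
go(458,-156,150,43)"
```

```text
clock: 1.1
position: [454.1, -163.1, 151.6]
ee_rot: [0.917, -0.399, 0.0, -0.0]
force: [0.2, -0.9, -0.4]
width: 0.6
grasp_force: 0.0
clock 1.1 rot [-0.    -0.    -0.001] t [-2.6 -7.7  1.6] rows 0.2 q6 1.89 pos [ 454.1 -163.1  151.6] F [ 0.2 -0.9 -0.4] w 0.6 g 0.0
```

```bash
python3 shift.py '0 0 0 0 0 0 0.6;0 0 0 0 0 0 0.6' | tail -1
python3 -c "
from h import *
d=wrist('w1'); print(d['intrinsics'].round(1).tolist()); T=d['camera_from_world']; print((-T[:3,:3].T@T[:3,3]).round(1), T[2,:3].round(3))
go(458,-156,150,43)"
```

```text
grasp_force: 0.0
[[309.7, 0.0, 322.5], [0.0, 309.7, 197.8], [0.0, 0.0, 1.0]]
[ 501.9 -215.4  294.6] [-0.192  0.203 -0.96 ]
clock 1.4 rot [0.001 0.    0.001] t [-3.5 -9.3  1.8] rows 0.2 q6 1.89 pos [ 453.6 -164.9  151.8] F [-0.2 -0.3  0.5] w 0.598 g 0.0
```

View pics/w1.png

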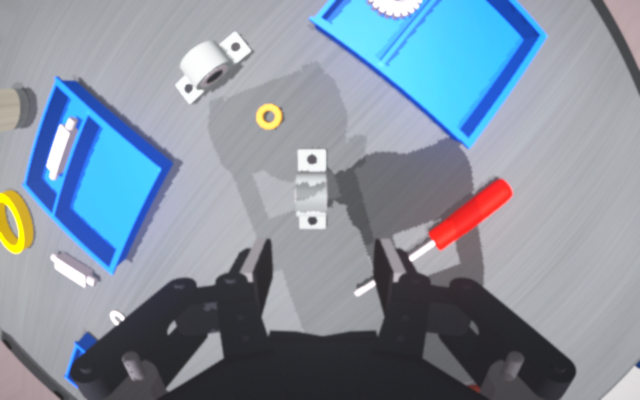

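The wrist view shows block_b upright at (312,190), with foot holes at (312,158) and (312,220). The other block's holes are at (188,88) and (236,46).

```bash
cat >> h.py <<'E'
def pair(d,a,b,z):
    P=cast(d,[a,b],z); v=P[1]-P[0]; return P.mean(0).round(1), np.linalg.norm(v).round(1), round(float(np.degrees(np.arctan2(v[1],v[0]))%180),1)
def hole(d,u,v,r=7):
    """dark centroid near pixel"""
    im=d["pixels"][v-r:v+r+1,u-r:u+r+1].max(2).astype(float); w=np.clip(110-im,0,None); w[w<40]=0
    Y,X=np.mgrid[-r:r+1,-r:r+1]; return u+(w*X).sum()/w.sum(), v+(w*Y).sum()/w.sum()
E
python3 -c "
from h import *
d=dict(np.load('w1.npz'))
for a,b in (((312,159),(312,220)),((236,46),(188,89))):
    A,B=hole(d,*a),hole(d,*b); print(A,B,pair(d,A,B,10))
for x in comps(grey(d['pixels'],185)&(np.arange(400)[:,None]<300),d,10,100,3000): print(*x)
"
```

```text
(np.float64(nan), np.float64(nan)) (np.float64(nan), np.float64(nan)) (array([nan, nan]), np.float64(nan), nan)
(np.float64(nan), np.float64(nan)) (np.float64(nan), np.float64(nan)) (array([nan, nan]), np.float64(nan), nan)
[395.8   6.2] 614 [ 522.3 -337.4] [ 520.8 -336.6   50.9   17.1   49.2] 49.2
[234.8  46.5] 505 [ 604.2 -206. ] [ 604.2 -205.7   20.8   27.5   80. ] 171.7
[197.   68.2] 1574 [ 620.2 -166.9] [ 619.6 -165.2   56.7   42.2   82.4] 101.2
[ 58.7 147.6] 717 [724.   19.6] [724.9  20.1  24.5  88.3   5.4] 93.6
[502.  162.3] 312 [ 334.3 -312.4] [ 334.  -315.4   74.    13.    86.8] 83.4
[311.2 159.8] 562 [ 477.8 -174.8] [ 477.8 -174.5   26.2   20.8   43. ] 38.7
[309.9 179.7] 238 [ 465.8 -160.1] [ 465.3 -158.8   29.4    9.7   43.1] 44.0
[311.2 209.5] 968 [ 444.8 -139.1] [ 446.7 -138.8   31.8   40.8   43.4] 128.7
[421.8 251. ] 223 [ 328.3 -184.4] [ 328.1 -184.4   32.1    9.8   80.7] 80.6
[ 71.  272.4] 570 [629.1 167.8] [628.7 167.9  91.   30.1  20.5] 23.0
[363.9 288.7] 153 [ 341.5 -110.9] [ 341.8 -111.5   25.9    9.4   82.2] 81.0h.py:43: RuntimeWarning: invalid value encountered in scalar divide
  Y,X=np.mgrid[-r:r+1,-r:r+1]; return u+(w*X).sum()/w.sum(), v+(w*Y).sum()/w.sum()
```

```bash
python3 -c "
from h import *
d=dict(np.load('w1.npz'))
print(pair(d,(312,159),(312,220.5),10),pair(d,(236,46),(188,89),10))
P=pair(d,(312,159),(312,220.5),10)
go(*P[0],50,P[2]-90)
go(*P[0],5,P[2]-90)
"
```

```text
(array([ 457.2, -153.6]), np.float64(60.7), 132.7) (array([ 608.6, -176.6]), np.float64(61.8), 80.5)
clock 1.4 rot [0.001 0.    0.006] t [ -5.8 -10.4 101.8] rows 2.0 q6 1.89 pos [ 453.6 -164.9  151.8] F [-0.2 -0.3  0.5] w 0.598 g 0.0
clock 1.4 rot [0.001 0.    0.006] t [ -5.8 -10.4 146.8] rows 2.9 q6 1.89 pos [ 453.6 -164.9  151.8] F [-0.2 -0.3  0.5] w 0.598 g 0.0
```

```bash
python3 shift.py '0 0 0 -5.8 -10.4 50 0.6;0 0 0 -5.8 -10.4 90 0.6;0 0 0 -5.8 -10.4 120 0.6;0 0 0 -5.8 -10.4 135 0.6;0 0 0 -5.8 -10.4 145 0.6;0 0 0 -5.8 -10.4 145 0.6;0 0 0 -5.8 -10.4 145 0.6' 
python3 shift.py '0 0 0 0 0 0 0;0 0 0 0 0 0 0;0 0 0 0 0 0 0;0 0 0 0 0 0 0;0 0 0 0 0 0 0;0 0 0 0 0 0 0' 60
```

```text
clock: 2.05
position: [458.0, -154.7, 8.0]
ee_rot: [0.917, -0.399, 0.001, 0.0]
force: [0.1, 0.1, -0.4]
width: 0.599
grasp_force: 0.0
clock: 2.65
position: [458.7, -154.3, 8.6]
ee_rot: [0.917, -0.399, 0.001, 0.0]
force: [-1.0, -0.4, 6.6]
width: 0.294
grasp_force: 60.0
```

```bash
python3 shift.py '0 0 0 0 0 -30 0;0 0 0 0 0 -80 0;0 0 0 0 0 -130 0;0 0 0 0 0 -150 0;0 0 0 0 0 -150 0' 
python3 -c "
from h import *
go(445,345,155,92.5)"
```

```text
clock: 3.15
position: [459.6, -154.6, 161.2]
ee_rot: [0.917, -0.399, 0.004, 0.0]
force: [0.3, 0.7, -2.5]
width: 0.295
grasp_force: 59.6
clock 3.1 rot [ 0.001 -0.008 -0.864] t [-375.2 -330.2    4.3] rows 10.0 q6 1.91 pos [ 459.6 -154.6  161.2] F [ 0.3  0.7 -2.5] w 0.295 g 59.6
```

```bash
python3 shift.py '0 0 -0.1 -37 -33 4 0;0 0 -0.2 -75 -66 4 0;0 0 -0.3 -112 -99 4 0;0 0 -0.4 -150 -132 4 0;0 0 -0.5 -187 -165 4 0;0 0 -0.6 -225 -198 4 0;0 0 -0.7 -262 -231 4 0;0 -0.008 -0.8 -300 -264 4 0;0 -0.008 -0.864 -337 -297 4 0;0 -0.008 -0.864 -375 -330 4 0' 
python3 shift.py '0 0 0 0 0 0 0;0 0 0 0 0 0 0;0 0 0 0 0 0 0' >/dev/null
python3 -c "
from h import *
d=wrist('w2')
go(445,345,155,92.5)"
```

```text
clock: 4.15
position: [440.9, 346.6, 149.4]
ee_rot: [1.0, 0.023, -0.006, -0.0]
force: [0.5, -0.4, -2.1]
width: 0.297
grasp_force: 59.7
clock 4.5 rot [-0.002  0.01  -0.001] t [ 2.6 -0.9 -3.7] rows 0.1 q6 2.05 pos [442.4 344.  151.3] F [-0.3 -0.1 -1.2] w 0.297 g 60.2
```

View pics/w2.png

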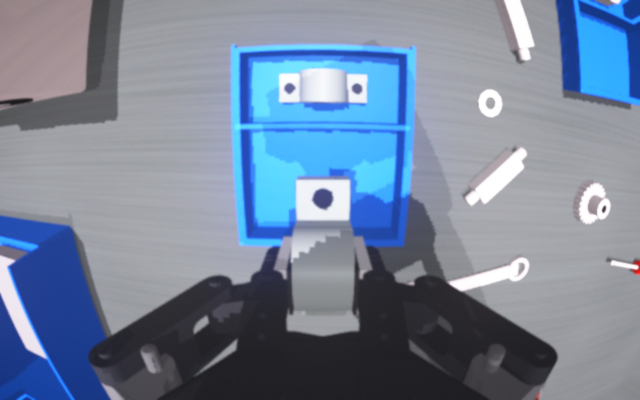

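The wrist view shows the block held upright. The bin's sample holes are at (290,88) and (357,88), the far rim corners at (233,46) and (414,47), the front corners at (241,244) and (405,245), and the cross wall at row 127.

```bash
python3 -c "
from h import *
d=dict(np.load('w2.npz'))
p=pair(d,(289.5,88.5),(357,88.5),14); print(p)
a=np.radians(p[2]-90); print('bay from sample',p[0]-85*np.array([np.cos(a),np.sin(a)]))
print(cast(d,[(233,46),(414,47),(236,127),(411,127),(241,245),(405,245)],35).round(1).tolist())
# held block: front foot hole, at tcp z151 bottom ~143 -> foot top
print(cast(d,[(323,198)],151.3-8+10))
"
```

```text
(array([530.9, 347.5]), np.float64(60.0), 92.5)
bay from sample [445.98090117 343.79235207]
[[565.6, 424.9], [571.5, 272.9], [495.4, 420.1], [502.0, 271.5], [386.0, 418.7], [392.9, 264.1]]
[[471.32236604 344.90173299]]
```

```bash
python3 -c "
from h import *
go(444.7,374,14,92.5)"
```

```text
clock 4.5 rot [-0.002  0.01  -0.001] t [  4.9 -29.7 137.3] rows 2.8 q6 2.05 pos [442.4 344.  151.3] F [-0.3 -0.1 -1.2] w 0.297 g 60.2
```

```bash
python3 shift.py '0 0.01 0 4.9 -29.7 10 0;0 0.01 0 4.9 -29.7 50 0;0 0.01 0 4.9 -29.7 85 0;0 0.01 0 4.9 -29.7 110 0;0 0.01 0 4.9 -29.7 125 0;0 0.01 0 4.9 -29.7 134 0;0 0.01 0 4.9 -29.7 134 0;0 0.01 0 4.9 -29.7 134 0;0 0.01 0 4.9 -29.7 134 0' 
python3 -c "
from h import *
go(444.7,374,13,92.5)"
```

```text
clock: 5.4
position: [447.0, 376.3, 21.1]
ee_rot: [1.0, 0.022, 0.003, -0.003]
force: [0.6, 0.7, -1.6]
width: 0.296
grasp_force: 60.5
clock 5.4 rot [-0.005 -0.006 -0.   ] t [-2.4  2.3  8. ] rows 0.2 q6 2.1 pos [447.  376.3  21.1] F [ 0.6  0.7 -1.6] w 0.296 g 60.5
```

```bash
python3 shift.py '0 -0.004 0 -2 2 4 0;0 -0.004 0 -2 2 7 0;0 -0.004 0 -2 2 7 0;0 -0.004 0 -2 2 7 0' 
python3 -c "
from h import *
go(444.7,374,13,92.5)"
```

```text
clock: 5.8
position: [444.1, 373.9, 12.7]
ee_rot: [1.0, 0.022, -0.0, -0.002]
force: [-0.0, -0.1, 1.8]
width: 0.298
grasp_force: 60.7
clock 5.8 rot [-0.004  0.     0.   ] t [ 0.6 -0.1 -0.3] rows 0.0 q6 2.1 pos [444.1 373.9  12.7] F [-0.  -0.1  1.8] w 0.298 g 60.7
```

```bash
python3 shift.py '0 0 0 0 0 0.5 0;0 0 0 0 0 0.5 0.45;0 0 0 0 0 0.5 0.45;0 0 0 0 0 0.5 0.45' 
python3 shift.py '0 0 0 0 0 -20 0.45;0 0 0 0 0 -60 0.45;0 0 0 0 0 -110 0.45;0 0 0 0 0 -140 0.45;0 0 0 0 0 -140 0.45;0 0 0 0 0 -140 0.45' 
python3 -c "
from h import *
go(608.6,-176.6,152,170.5)
go(608.6,-176.6,152,170.5,True)"
```

```text
clock: 6.2
position: [443.6, 373.5, 11.4]
ee_rot: [1.0, 0.022, -0.001, -0.002]
force: [0.9, 0.1, 0.0]
width: 0.447
grasp_force: 0.0
clock: 6.8
position: [444.2, 373.3, 152.3]
ee_rot: [1.0, 0.022, 0.0, -0.002]
force: [0.0, -0.3, -0.4]
width: 0.454
grasp_force: 0.0
clock 6.8 rot [-0.003 -0.003 -1.361] t [140.1 556.6  -1.9] rows 11.5 q6 2.1 pos [444.2 373.3 152.3] F [ 0.  -0.3 -0.4] w 0.454 g 0.0
clock 6.8 rot [-0.003  0.003  1.78 ] t [140.1 556.6  -1.9] rows 11.9 q6 2.1 pos [444.2 373.3 152.3] F [ 0.  -0.3 -0.4] w 0.454 g 0.0
```

```bash
python3 shift.py '0 0 -0.136 14 56 0 0.6;0 0 -0.272 28 111 0 0.6;0 0 -0.408 42 167 0 0.6;0 0 -0.544 56 223 0 0.6;0 0 -0.68 70 278 0 0.6;0 0 -0.816 84 334 0 0.6;0 0 -0.95 98 390 0 0.6;0 0 -1.09 112 445 0 0.6;0 0 -1.22 126 501 0 0.6;0 0 -1.361 140 556 0 0.6' |head -2
python3 -c "
from h import *
go(608.6,-176.6,152,170.5)"
```

```text
clock: 7.8
position: [578.6, -83.0, 147.0]
clock 7.8 rot [-0.006 -0.004  0.006] t [-87.6  44.5  -5.6] rows 2.0 q6 -0.11 pos [578.6 -83.  147. ] F [ 0.5 -0.4  0.6] w 0.6 g 0.0
```

```bash
python3 shift.py '0 0 0 0 0 0 0.6;0 0 0 0 0 0 0.6' |head -2
python3 -c "
from h import *
go(608.6,-176.6,152,170.5)"
```

```text
clock: 8.0
position: [578.6, -82.1, 147.3]
clock 8.0 rot [-0.006 -0.004 -0.004] t [-88.1  45.5  -5.3] rows 2.0 q6 -0.1 pos [578.6 -82.1 147.3] F [-0.8 -0.  -0.9] w 0.6 g 0.0
```

```bash
python3 shift.py '0 0 0 -44 23 -3 0.6;0 0 0 -88 45.5 -5 0.6;0 0 0 -88 45.5 -5 0.6;0 0 0 -88 45.5 -5 0.6;0 0 0 -88 45.5 -5 0.6' |head -2
python3 -c "
from h import *
d=wrist('w3')
go(608.6,-176.6,152,170.5)"
```

```text
clock: 8.5
position: [609.5, -173.7, 153.4]
clock 8.6 rot [-0.004 -0.004  0.002] t [-3.1 -0.5  1.7] rows 0.1 q6 -0.23 pos [ 609.6 -173.7  153.7] F [-0.   0.7 -0.9] w 0.602 g 0.0
```

View pics/w3.png

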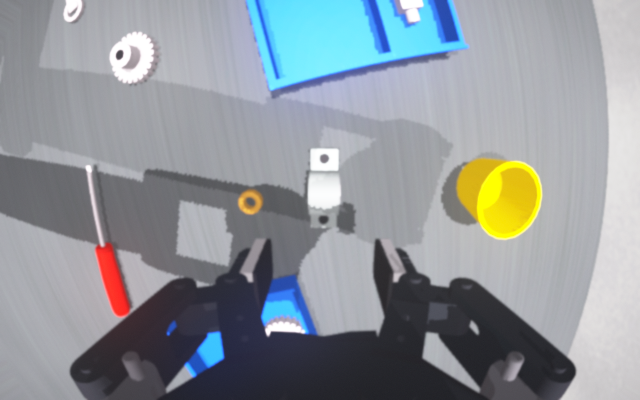

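The block holes are at (324.5,159) and (323.5,219.5). The cup is well clear of the fingers.

```bash
python3 -c "
from h import *
d=dict(np.load('w3.npz'))
P=pair(d,(324.5,159),(323.5,219.5),10); print(P)
print('gear',[x[2:4] for x in comps(grey(d['pixels'],185)&(np.arange(640)[None]<170)&(np.arange(400)[:,None]<100),d,14,300,3000)])
go(*P[0],8,P[2]-90)
"
```

```text
(array([ 609.2, -177.8]), np.float64(59.9), 79.8)
gear [(array([350.2,  94. ]), array([348.4,  93.2,  27.2,  38.1,  62.9])), (array([436.5,  -2.8]), array([435.9,  -3. ,  57.4,  56.9,  19.1]))]
clock 8.6 rot [-0.004 -0.004  0.014] t [ -4.7   0.8 145.7] rows 2.9 q6 -0.23 pos [ 609.6 -173.7  153.7] F [-0.   0.7 -0.9] w 0.602 g 0.0
```

```bash
python3 shift.py '0 0 0.014 -4.7 0 50 0.6;0 0 0.014 -4.7 0 90 0.6;0 0 0.014 -4.7 0 120 0.6;0 0 0.014 -4.7 0 138 0.6;0 0 0.014 -4.7 0 145 0.6;0 0 0.014 -4.7 0 145 0.6;0 0 0.014 -4.7 0 145 0.6' |head -2
python3 shift.py '0 0 0 0 0 0 0;0 0 0 0 0 0 0;0 0 0 0 0 0 0;0 0 0 0 0 0 0;0 0 0 0 0 0 0;0 0 0 0 0 0 0' 60
python3 shift.py '0 0 0 0 0 -20 0;0 0 0 0 0 -60 0;0 0 0 0 0 -110 0;0 0 0 0 0 -145 0;0 0 0 0 0 -145 0;0 0 0 0 0 -145 0'|head -2
python3 -c "
from h import *
go(447,314,155,92.5)"
```

```text
clock: 9.25
position: [610.8, -180.3, 11.7]
clock: 9.85
position: [610.7, -180.7, 11.7]
ee_rot: [0.768, 0.641, 0.001, -0.0]
force: [-0.6, 0.7, 6.0]
width: 0.294
grasp_force: 60.4
clock: 10.45
position: [609.6, -180.6, 155.1]
clock 10.4 rot [-0.002 -0.002  1.347] t [ 457.5 -248.5    1.5] rows 10.4 q6 -0.23 pos [ 609.6 -180.6  155.1] F [ 0.1  0.1 -3.1] w 0.298 g 59.7
```

```bash
python3 shift.py '0 0 0.12 42 -23 0 0;0 0 0.24 84 -46 0 0;0 0 0.36 126 -69 0 0;0 0 0.49 168 -91 0 0;0 0 0.61 210 -114 0 0;0 0 0.74 252 -137 0 0;0 0 0.86 294 -160 0 0;0 0 0.98 336 -183 0 0;0 0 1.1 378 -205 0 0;0 0 1.22 420 -228 0 0' |head -2
python3 -c "
from h import *
go(444.5,314,155,92.5)"
```

```text
clock: 11.45
position: [457.7, 274.4, 152.9]
clock 11.4 rot [-0.002  0.006  0.122] t [ -6.5 -41.2  -2. ] rows 0.8 q6 1.8 pos [457.7 274.4 152.9] F [ 0.4 -0.5 -2.5] w 0.294 g 59.8
```

```bash
python3 shift.py '0 0 0.122 -6.5 -41 -2 0;0 0 0.122 -6.5 -41 -2 0;0 0 0.122 -6.5 -41 -2 0;0 0 0.122 -6.5 -41 -2 0' |head -2
python3 -c "
from h import *
d=wrist('w4')
go(444.5,314,17,92.5)"
```

```text
clock: 11.85
position: [446.3, 311.6, 156.3]
clock 11.9 rot [-0.002  0.003  0.004] t [ -1.6  -2.4 139.9] rows 2.8 q6 1.99 pos [446.7 311.4 156.9] F [-0.4  0.2 -1.7] w 0.293 g 60.1
```

View pics/w4.png

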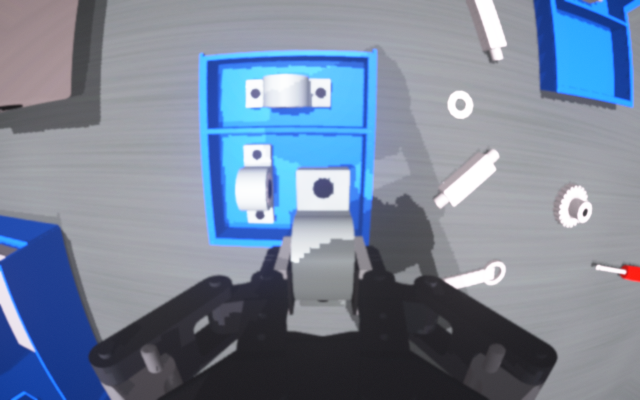

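The first block stands upright, clear of the walls, with holes at (257,155) and (260,215). The second is held straight, with its hole at (323,188).

```bash
python3 -c "
from h import *
d=dict(np.load('w4.npz')); print(pair(d,(257,155),(260,215),14))"
python3 shift.py '0 0 0 -1.6 -2.4 10 0;0 0 0 -1.6 -2.4 55 0;0 0 0 -1.6 -2.4 90 0;0 0 0 -1.6 -2.4 115 0;0 0 0 -1.6 -2.4 130 0;0 0 0 -1.6 -2.4 136 0;0 0 0 -1.6 -2.4 136 0;0 0 0 -1.6 -2.4 136 0' 
python3 -c "
from h import *
go(444.5,314,15.7,92.5)"
```

```text
(array([442.2, 373.5]), np.float64(59.8), 2.6)
clock: 12.7
position: [446.4, 316.1, 24.0]
ee_rot: [1.0, 0.024, 0.001, -0.002]
force: [0.4, 0.7, -2.6]
width: 0.294
grasp_force: 60.1
clock 12.7 rot [-0.004 -0.001  0.005] t [-2.   2.   8.2] rows 0.2 q6 2.0 pos [446.4 316.1  24. ] F [ 0.4  0.7 -2.6] w 0.294 g 60.1
```

```bash
python3 shift.py '-0.004 0 0.005 -2 2 4 0;-0.004 0 0.005 -2 2 7.5 0;-0.004 0 0.005 -2 2 7.5 0;-0.004 0 0.005 -2 2 7.5 0' |sed -n 2,4p
python3 -c "
from h import *
go(444.5,314,15.7,92.5)"
```

```text
position: [443.9, 313.9, 15.8]
ee_rot: [1.0, 0.022, 0.0, -0.0]
force: [-0.2, 0.2, 1.8]
clock 13.1 rot [-0.    -0.001  0.   ] t [ 0.6 -0.   0.1] rows 0.0 q6 2.01 pos [443.9 313.9  15.8] F [-0.2  0.2  1.8] w 0.294 g 60.3
```

```bash
python3 shift.py '0 0 0 0 0 0.4 0;0 0 0 0 0 0.4 0.45;0 0 0 0 0 0.4 0.45;0 0 0 0 0 0.4 0.45;0 0 0 0 0 -20 0.45;0 0 0 0 0 -60 0.45;0 0 0 0 0 -110 0.45;0 0 0 0 0 -135 0.45;0 0 0 0 0 -135 0.45;0 0 0 0 0 -135 0.45' |head -2
python3 -c "
from h import *
go(437,-3,152,92.5)"
```

```text
clock: 14.1
position: [443.4, 313.7, 150.1]
clock 14.1 rot [0. 0. 0.] t [-20.3 316.1  -1.7] rows 6.3 q6 2.01 pos [443.4 313.7 150.1] F [ 0.2  0.6 -0.6] w 0.449 g 0.0
```

```bash
python3 shift.py '0 0 0 -3 45 0 0.6;0 0 0 -6 90 0 0.6;0 0 0 -9 135 0 0.6;0 0 0 -12 180 0 0.6;0 0 0 -15 225 0 0.6;0 0 0 -18 270 0 0.6;0 0 0 -20 316 0 0.6;0 0 0 -20 316 0 0.6;0 0 0 -20 316 0 0.6;0 0 0 -20 316 0 0.6' |head -2
python3 -c "
from h import *
d=wrist('w5')
go(437,-3,152,92.5)"
```

```text
clock: 15.1
position: [436.4, -2.1, 148.7]
clock 15.2 rot [-0.     0.003  0.002] t [ 0.3  1.2 -3. ] rows 0.1 q6 1.35 pos [436.6  -1.8 149. ] F [-0.6 -0.6 -1. ] w 0.601 g 0.0
```

View pics/w5.png

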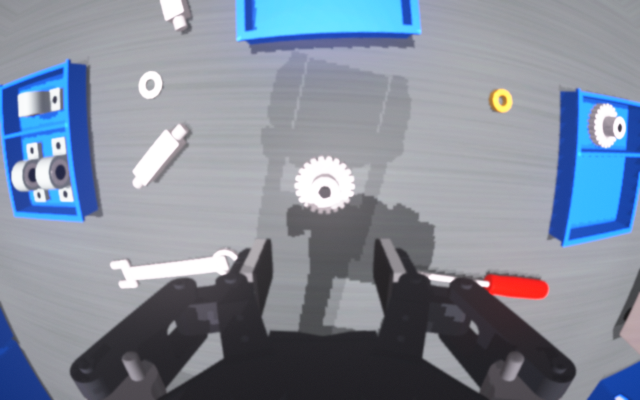

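The gear wheel is centred at about (324,184), with its bore at (325,192). Both blocks stand in their bin.

```bash
python3 -c "
from h import *
d=dict(np.load('w5.npz')); U=np.arange(640)[None];V=np.arange(400)[:,None]
for x in comps(grey(d['pixels'],185)&(U>280)&(U<370)&(V>140)&(V<225),d,14,300,5000): print(*x)
print(cast(d,[(325,192)],36))
for x in comps(grey(d['pixels'],185)&(U>100)&(U<210)&(V>110)&(V<200),d,10,300,5000): print(*x)
go(437,-3,17,92.5)"
```

```text
[324.2 182.9] 2473 [439.8  -3.6] [438.2  -3.2  54.8  54.9  49.5] 92.8
[[437.28600181  -4.28528483]]
[156.2 155.7] 1427 [460.8 168.6] [460.2 169.9  23.7  89.9  43.9] 133.4
clock 15.2 rot [-0.     0.003  0.002] t [  0.8   1.2 132. ] rows 2.6 q6 1.35 pos [436.6  -1.8 149. ] F [-0.6 -0.6 -1. ] w 0.601 g 0.0
```

```bash
python3 shift.py '0 0 0 1.2 1.9 50 0.6;0 0 0 1.2 1.9 90 0.6;0 0 0 1.2 1.9 115 0.6;0 0 0 1.2 1.9 128 0.6;0 0 0 1.2 1.9 132 0.6;0 0 0 1.2 1.9 132 0.6;0 0 0 1.2 1.9 132 0.6;0 0 0 1.2 1.9 132 0.6' |head -2
python3 -c "
from h import *
go(437.8,-3.7,17,92.5)"
```

```text
clock: 15.95
position: [439.8, -5.1, 19.9]
clock 15.9 rot [ 0.001 -0.002  0.   ] t [-2.  -1.5  2.9] rows 0.1 q6 1.35 pos [439.8  -5.1  19.9] F [ 0.1  0.5 -0.4] w 0.601 g 0.0
```

```bash
python3 shift.py '0 0 0 -2 -1.5 2.5 0.6;0 0 0 -2 -1.5 2.5 0.6;0 0 0 -2 -1.5 2.5 0;0 0 0 -2 -1.5 2.5 0;0 0 0 -2 -1.5 2.5 0;0 0 0 -2 -1.5 2.5 0;0 0 0 -2 -1.5 2.5 0;0 0 0 -2 -1.5 2.5 0' 60
python3 -c "
from h import *
go(437.8,-3.7,17,92.5)"
```

```text
clock: 16.75
position: [436.6, -3.6, 16.1]
ee_rot: [1.0, 0.022, -0.0, 0.001]
force: [-2.3, -0.6, 4.9]
width: 0.276
grasp_force: 59.0
clock 16.8 rot [0.001 0.001 0.   ] t [ 1.2  0.1 -0.9] rows 0.0 q6 1.35 pos [436.6  -3.6  16.1] F [-2.3 -0.6  4.9] w 0.276 g 59.0
```

```bash
python3 shift.py '0 0 0 0 0 -15 0;0 0 0 0 0 -50 0;0 0 0 0 0 -100 0;0 0 0 0 0 -140 0;0 0 0 0 0 -140 0;0 0 0 0 0 -140 0'
python3 -c "
from h import *
go(448,-352,155,96)"
```

```text
clock: 17.35
position: [436.3, -3.3, 155.4]
ee_rot: [1.0, 0.022, -0.0, 0.0]
force: [-0.7, 0.6, -4.0]
width: 0.278
grasp_force: 59.3
clock 17.4 rot [ 0.001  0.001 -0.061] t [ -3.6 348.9   0.6] rows 7.0 q6 1.35 pos [436.3  -3.3 155.4] F [-0.7  0.6 -4. ] w 0.278 g 59.3
```

```bash
python3 shift.py '0 0 0 0 35 0 0;0 0 0 0 80 0 0;0 0 -0.03 -2 125 0 0;0 0 -0.06 -3 170 0 0;0 0 -0.06 -3 215 0 0;0 0 -0.06 -3.6 260 0 0;0 0 -0.06 -3.6 305 0 0;0 0 -0.06 -3.6 349 0 0;0 0 -0.06 -3.6 349 0 0;0 0 -0.06 -3.6 349 0 0' |head -2
python3 -c "
from h import *
bot=__import__('workcell').bot
d=wrist('w6')
go(448,-352,155,96)"
```

```text
clock: 18.35
position: [446.4, -351.4, 151.9]
clock 18.4 rot [-0.005  0.005 -0.001] t [ 1.1  1.5 -2.6] rows 0.1 q6 0.67 pos [ 446.7 -350.7  152.4] F [ 0.   0.1 -4.2] w 0.28 g 59.9
```

View pics/w6.png

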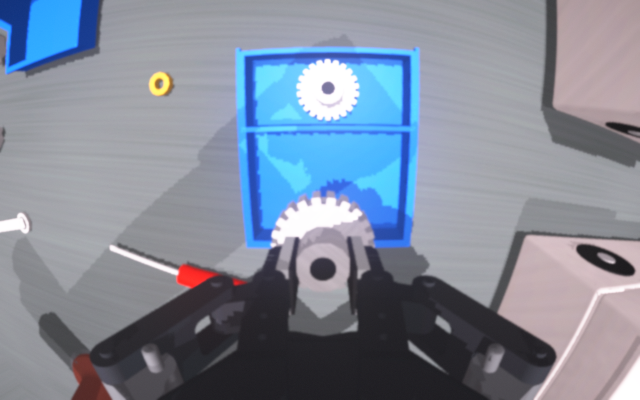

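The gear is held level and centred. The sample wheel is at (328,91), and the bin corners are at (237,49), (420,49), (247,246) and (410,246).

```bash
python3 -c "
from h import *
d=dict(np.load('w6.npz'))
c=cast(d,[(237,49),(420,49),(247,246),(410,246)],35); print(c.round(1).tolist())
f,n=c[:2].mean(0),c[2:].mean(0); u=(f-n)/np.linalg.norm(f-n); print(np.linalg.norm(f-n),np.degrees(np.arctan2(u[1],u[0])), 'bay',(f+n)/2-33*u)
s=cast(d,[(328,91)],18)[0]; print('sample',s,'bay',s-85*np.array([np.cos(.108),np.sin(.108)]))
go(447.5,-354,20,96)"
```

```text
[[563.5, -266.2], [580.2, -420.3], [385.9, -285.3], [401.8, -439.0]]
178.98427656241708 6.064119981627027 bay [ 450.02650597 -356.18234827]
sample [ 533.37303213 -346.6872368 ] bay [ 448.86827048 -355.84940128]
clock 18.4 rot [-0.005  0.005 -0.001] t [  1.    4.  132.4] rows 2.6 q6 0.67 pos [ 446.7 -350.7  152.4] F [ 0.   0.1 -4.2] w 0.28 g 59.9
```

```bash
python3 shift.py '0 0.004 0 2.2 6 15 0;0 0.004 0 2.2 6 60 0;0 0.004 0 2.2 6 95 0;0 0.004 0 2.2 6 115 0;0 0.004 0 2.2 6 123 0;0 0.004 0 2.2 6 123 0;0 0.004 0 2.2 6 123 0;0 0.004 0 2.2 6 123 0'|sed -n 2,4p
python3 -c "
from h import *
go(448.5,-356,20.5,96)"
```

```text
position: [452.0, -359.0, 34.9]
ee_rot: [0.999, 0.052, 0.003, 0.002]
force: [0.1, -0.2, -3.0]
clock 19.2 rot [ 0.004 -0.005 -0.001] t [-3.3 -3.4 14.4] rows 0.3 q6 0.66 pos [ 452.  -359.    34.9] F [ 0.1 -0.2 -3. ] w 0.276 g 60.0
```

```bash
python3 shift.py '0 -0.005 0 -3 -3 5 0;0.003 -0.005 0 -3 -3 10 0;0.003 -0.005 0 -3 -3 13.5 0;0.003 -0.005 0 -3 -3 13.5 0;0.003 -0.005 0 -3 -3 13.5 0;0.003 -0.005 0 -3 -3 13.5 0'|sed -n 2,4p
python3 -c "
from h import *
go(448.5,-356,20.5,96)"
```

```text
position: [447.7, -355.5, 20.2]
ee_rot: [0.999, 0.052, -0.001, -0.001]
force: [-3.1, 2.8, 5.4]
clock 19.8 rot [-0.002  0.002 -0.001] t [ 0.7  0.5 -0.3] rows 0.0 q6 0.67 pos [ 447.7 -355.5   20.2] F [-3.1  2.8  5.4] w 0.28 g 60.5
```

```bash
python3 shift.py '0 0 0 0 0 0 0.6;0 0 0 0 0 0 0.6;0 0 0 0 0 0 0.6;0 0 0 0 0 -20 0.6;0 0 0 0 0 -60 0.6;0 0 0 0 0 -110 0.6;0 0 0 0 0 -130 0.6;0 0 0 0 0 -130 0.6;0 0 0 0 0 -130 0.6' |head -2
python3 -c "
from h import *
d=wrist('w7',0)
cv2.imwrite('pics/w7.png',d['pixels'][30:280,200:450,::-1])
go(461,166.5,152,43.5)"
```

```text
clock: 20.7
position: [447.9, -355.7, 149.3]
clock 20.8 rot [-0.002  0.005  0.915] t [  67.7 -517.3   -2.2] rows 10.4 q6 0.67 pos [ 447.2 -355.   147.8] F [-0.1  0.2 -0.2] w 0.6 g 0.0
```

View pics/w7.png

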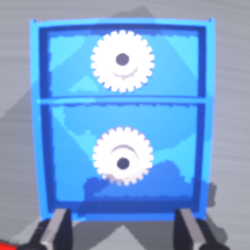

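The gear lies flat with its hub up, centred in its bay at crop position (123,155). Next is the shaft.

```bash
python3 shift.py '0 0 0.09 6 -45 0 0.6;0 0 0.18 12 -90 0 0.6;0 0 0.27 18 -135 0 0.6;0 0 0.36 24 -180 0 0.6;0 0 0.45 30 -225 0 0.6;0 0 0.54 36 -270 0 0.6;0 0 0.63 42 -315 0 0.6;0 0 0.72 48 -360 0 0.6;0 0 0.81 54 -405 0 0.6;0 0 0.9 60 -450 0 0.6' |head -2
python3 -c "
from h import *
go(461,166.5,152,43.5)"
```

```text
clock: 21.75
position: [459.2, 99.9, 147.9]
clock 21.8 rot [0.003 0.005 0.012] t [-46.6 -47.7  -4. ] rows 1.3 q6 2.42 pos [459.2  99.9 147.9] F [1.2 0.6 0.4] w 0.6 g 0.0
```

```bash
python3 shift.py '0 0 0.012 -46.6 -47.7 -4 0.6;0 0 0.012 -46.6 -47.7 -4 0.6;0 0 0.012 -46.6 -47.7 -4 0.6;0 0 0.012 -46.6 -47.7 -4 0.6;0 0 0.012 -46.6 -47.7 -4 0.6' |head -2
python3 -c "
from h import *
d=wrist('w8')
U=np.arange(640)[None];V=np.arange(400)[:,None]
for x in comps(grey(d['pixels'],185)&(V<260),d,10,300,5000): print(*x)
go(461,166.5,152,43.5)"
```

```text
clock: 22.25
position: [461.8, 163.7, 153.2]
[249.2  60.5] 312 [592.2 123.9] [590.  120.3  27.8  21.1  82.3] 130.5
[580.4  74.6] 372 [ 335.8 -149.3] [ 335.  -155.6  105.8    9.5   80.9] 80.5
[434.3  93.3] 622 [446.7  24.4] [447.9  14.5  12.2  94.2   2.3] 90.7
[455.  106.6] 1320 [422.7  17.2] [422.6  13.4  78.8  30.   90. ] 83.3
[475.6 115.7] 456 [400.7   5.8] [400.5  -2.5  84.7   9.8  90. ] 90.1
[515.3 150.3] 1333 [339.4  -8.1] [339.8 -22.9 115.9  27.2  89.9] 89.9
[486.2 134.7] 862 [377.8   9.4] [378.8  -1.4  24.6  83.1   2.2] 86.7
[256.5 142.9] 643 [534.2 176.7] [534.1 176.9  28.1  28.5  41.8] 137.9
[311.4 217.6] 4799 [445.5 195.9] [440.4 188.1  85.1 129.7  11.9] 119.7
[436.1 228.5] 1062 [342.9 115.1] [338.5 117.6  32.1  75.6  20.5] 99.0
[358.5 251.5] 413 [385.4 188.9] [389.1 189.4  33.6  21.9  42.7] 61.5
clock 22.3 rot [0.002 0.004 0.002] t [-2.8 -1.2  1.6] rows 0.1 q6 2.57 pos [462.1 163.6 153.6] F [ 0.4 -0.2 -0. ] w 0.6 g 0.0
```

View pics/w8.png

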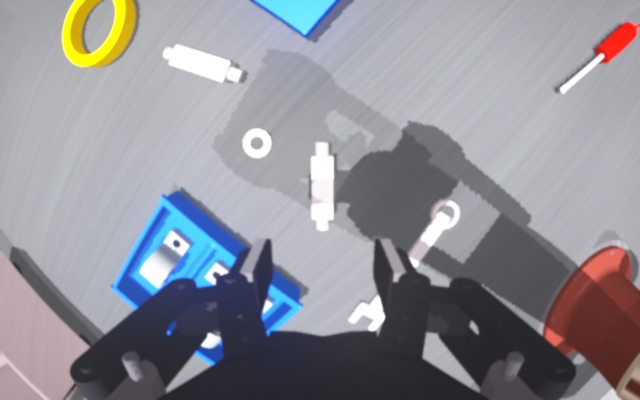

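The shaft's ends are at (322,142) and (322,231). The far shaft's ends are at (166,53) and (243,76).

```bash
python3 -c "
from h import *
d=dict(np.load('w8.npz'))
P=pair(d,(322,142),(322,231),10); print(P,pair(d,(166,53),(243,76),10))
go(*P[0],3,P[2]-90)"
```

```text
(array([459.2, 166.1]), np.float64(88.3), 133.6) (array([626.7, 155. ]), np.float64(87.0), 22.3)
clock 22.3 rot [ 0.002  0.004 -0.   ] t [-3.200e+00  1.000e-01  1.506e+02] rows 3.0 q6 2.57 pos [462.1 163.6 153.6] F [ 0.4 -0.2 -0. ] w 0.6 g 0.0
```

```bash
python3 shift.py '0 0.004 0 -3.2 0 45 0.6;0 0.004 0 -3.2 0 90 0.6;0 0.004 0 -3.2 0 125 0.6;0 0.004 0 -3.2 0 143 0.6;0 0.004 0 -3.2 0 147 0.6;0 0.004 0 -3.2 0 147 0.6;0 0.004 0 -3.2 0 147 0.6;0 0.004 0 -3.2 0 147 0.6' |head -2
python3 -c "
from h import *
go(459.2,166.1,3,43.6)"
```

```text
clock: 23.1
position: [461.5, 167.5, 9.4]
clock 23.1 rot [-0.003 -0.003  0.001] t [-0.5  2.6  6.3] rows 0.1 q6 2.58 pos [461.5 167.5   9.4] F [0.3 0.5 0.1] w 0.6 g 0.0
```

```bash
python3 shift.py '0 -0.003 0 -0.5 2.6 5 0.6;0 -0.003 0 -0.5 2.6 5 0.6;0 -0.003 0 -0.5 2.6 5 0;0 -0.003 0 -0.5 2.6 5 0;0 -0.003 0 -0.5 2.6 5 0;0 -0.003 0 -0.5 2.6 5 0;0 -0.003 0 -0.5 2.6 5 0;0 -0.003 0 -0.5 2.6 5 0;0 -0.003 0 -0.5 2.6 5 0' 60
python3 shift.py '0 0 0 0 0 -15 0;0 0 0 0 0 -50 0;0 0 0 0 0 -100 0;0 0 0 0 0 -150 0;0 0 0 0 0 -150 0;0 0 0 0 0 -150 0'
python3 -c "
from h import *
go(631,34,155,95.5)"
```

```text
clock: 24.0
position: [458.0, 166.1, 2.9]
ee_rot: [0.919, -0.393, -0.001, -0.001]
force: [0.6, 0.8, 4.5]
width: 0.216
grasp_force: 60.9
clock: 24.6
position: [458.2, 165.8, 153.1]
ee_rot: [0.919, -0.393, -0.0, -0.001]
force: [-0.6, -0.4, -3.3]
width: 0.222
grasp_force: 60.3
clock 24.6 rot [-0.002  0.001 -0.904] t [214.7 -33.9  -2.1] rows 6.0 q6 2.57 pos [458.2 165.8 153.1] F [-0.6 -0.4 -3.3] w 0.222 g 60.3
```

```bash
python3 shift.py '0 0 -0.12 25 -5 0 0;0 0 -0.25 60 -10 0 0;0 0 -0.38 95 -15 0 0;0 0 -0.51 130 -20 0 0;0 0 -0.64 165 -25 0 0;0 0 -0.77 200 -30 0 0;0 0 -0.904 212 -34 0 0;0 0 -0.904 212 -34 0 0;0 0 -0.904 212 -34 0 0;0 0 -0.904 212 -34 0 0' |head -2
python3 -c "
from h import *
d=wrist('w9')
go(627.6,34.4,155,95.5)"
```

```text
clock: 25.6
position: [627.3, 36.7, 150.2]
clock 25.6 rot [-0.002  0.004 -0.001] t [-0.2  2.3 -4.2] rows 0.1 q6 1.41 pos [627.6  36.7 150.8] F [ 0.6 -1.  -1.1] w 0.218 g 60.2
```

View pics/w9.png

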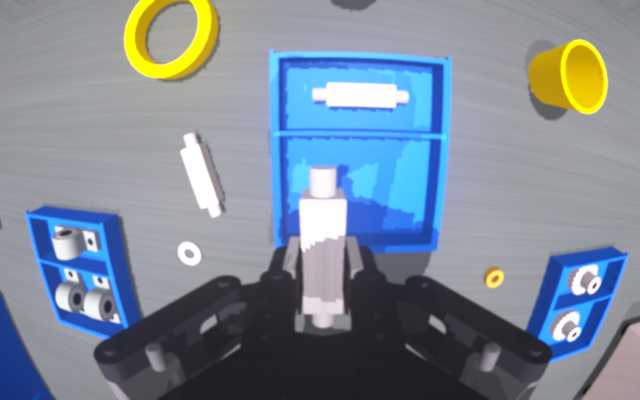

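The sample shaft's ends are at (312,94) and (409,97). The bin corners are at (271,52), (450,59), (275,248) and (437,250). The held shaft runs straight from (323,167) to (323,326).

```bash
python3 -c "
from h import *
d=dict(np.load('w9.npz'))
c=cast(d,[(271,52),(450,59),(275,248),(437,250)],35); print(c.round(1).tolist())
f,n=c[:2].mean(0),c[2:].mean(0); u=(f-n)/np.linalg.norm(f-n); print(np.linalg.norm(f-n),np.degrees(np.arctan2(u[1],u[0])), 'bay',(f+n)/2-33*u)
p=pair(d,(312,94),(409,97),14);a=np.radians(p[2]-90);print(p,'bay',p[0]-85*np.array([np.cos(a),np.sin(a)]))
print('held',pair(d,(323,326),(323,167),158))
"
```

```text
[[742.7, 90.6], [756.9, -61.3], [569.4, 75.6], [580.2, -79.2]]
175.80279246668965 5.35885008265461 bay [629.45368925   3.35945932]
(array([714.4,  10.5]), np.float64(87.8), 95.2) bay [629.74982612   2.79623068]
held (array([628.3,  36.2]), np.float64(88.3), 5.5)
```

```bash
python3 shift.py '0 0.004 0 -1.8 3.6 15 0;0 0.004 0 -1.8 3.6 60 0;0 0.004 0 -1.8 3.6 100 0;0 0.004 0 -1.8 3.6 122 0;0 0.004 0 -1.8 3.6 132 0;0 0.004 0 -1.8 3.6 132 0;0 0.004 0 -1.8 3.6 132 0;0 0.004 0 -1.8 3.6 132 0'|sed -n 2,4p
python3 -c "
from h import *
go(626.1,32.9,7,95.4)"
```

```text
position: [629.0, 32.4, 22.4]
ee_rot: [0.999, 0.048, 0.003, -0.001]
force: [0.7, -0.2, -2.0]
clock 26.4 rot [-0.001 -0.007  0.002] t [-2.9 -0.8 15.4] rows 0.3 q6 1.41 pos [629.   32.4  22.4] F [ 0.7 -0.2 -2. ] w 0.217 g 60.2
```

```bash
python3 shift.py '0 -0.006 0 -2.5 -0.8 5 0;0 -0.006 0 -2.5 -0.8 10 0;0 -0.006 0 -2.5 -0.8 13.5 0;0 -0.006 0 -2.5 -0.8 13.5 0;0 -0.006 0 -2.5 -0.8 13.5 0;0 -0.006 0 -2.5 -0.8 13.5 0'|sed -n 2,4p
python3 -c "
from h import *
go(626.1,32.9,7,95.4)"
```

```text
position: [625.0, 33.0, 7.0]
ee_rot: [0.999, 0.048, -0.002, -0.001]
force: [-1.6, -0.4, 3.0]
clock 27.1 rot [-0.001  0.003  0.002] t [ 1.1  0.2 -0. ] rows 0.0 q6 1.41 pos [625.  33.   7.] F [-1.6 -0.4  3. ] w 0.216 g 60.8
```

```bash
python3 shift.py '0 0 0 0 0 0 0.4;0 0 0 0 0 0 0.4;0 0 0 0 0 0 0.4;0 0 0 0 0 -15 0.4;0 0 0 0 0 -60 0.4;0 0 0 0 0 -110 0.4;0 0 0 0 0 -146 0.4;0 0 0 0 0 -146 0.4;0 0 0 0 0 -146 0.4' |head -2
python3 -c "
from h import *
go(627.5,155,152,111.3)"
```

```text
clock: 27.95
position: [626.3, 32.8, 155.3]
clock 27.9 rot [-0.001 -0.001 -0.276] t [  12.9 -121.6    3.4] rows 2.4 q6 1.41 pos [626.3  32.8 155.3] F [-0.4 -0.5 -0.2] w 0.398 g 0.0
```

```bash
python3 shift.py '0 0 -0.1 4 -40 3 0.6;0 0 -0.2 8 -80 3 0.6;0 0 -0.276 13 -121.6 3 0.6;0 0 -0.276 13 -121.6 3 0.6;0 0 -0.276 13 -121.6 3 0.6;0 0 -0.276 13 -121.6 3 0.6;0 0 -0.276 13 -121.6 3 0.6' |head -2
python3 -c "
from h import *
d=wrist('w10')
go(627.5,155,152,111.3)"
```

```text
clock: 28.65
position: [626.3, 153.9, 149.0]
clock 28.7 rot [-0.002  0.004 -0.002] t [ 1.4 -0.6 -2.7] rows 0.1 q6 1.33 pos [626.4 153.9 149.3] F [0.3 0.1 0.8] w 0.598 g 0.0
```

View pics/w10.png

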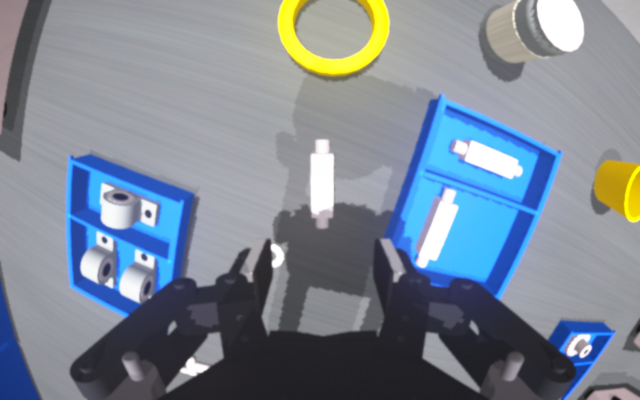

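The first shaft lies flat in its bay, with ends at (452,192) and (424,266). The last shaft's ends are at (322,139) and (321.5,228).

```bash
python3 -c "
from h import *
d=dict(np.load('w10.npz'))
print('placed',pair(d,(452,192),(424,266),14))
P=pair(d,(322,139),(321.5,228),10); print(P)
go(*P[0],3,P[2]+90)"
```

```text
placed (array([626.4,  28.2]), np.float64(83.7), 7.1)
(array([626.2, 155.1]), np.float64(86.6), 20.9)
clock 28.7 rot [-0.002  0.004  0.005] t [  0.7  -0.8 146.3] rows 2.9 q6 1.33 pos [626.4 153.9 149.3] F [0.3 0.1 0.8] w 0.598 g 0.0
```

```bash
python3 shift.py '0 0.004 0.005 0.7 -0.8 45 0.6;0 0.004 0.005 0.7 -0.8 90 0.6;0 0.004 0.005 0.7 -0.8 120 0.6;0 0.004 0.005 0.7 -0.8 137 0.6;0 0.004 0.005 0.7 -0.8 140 0.6;0 0.004 0.005 0.7 -0.8 140 0.6;0 0.004 0.005 0.7 -0.8 140 0.6;0 0.004 0.005 0.7 -0.8 140 0.6' |head -2
python3 -c "
from h import *
go(626.2,155.1,3,110.9)"
```

```text
clock: 29.5
position: [628.2, 156.5, 12.2]
clock 29.5 rot [-0.001 -0.005  0.002] t [-2.4  0.6  9.2] rows 0.2 q6 1.33 pos [628.2 156.5  12.2] F [ 0.5  0.9 -0.5] w 0.598 g 0.0
```

```bash
python3 shift.py '0 -0.004 0 -2.4 0.6 7.5 0.6;0 -0.004 0 -2.4 0.6 7.5 0.6;0 -0.004 0 -2.4 0.6 7.5 0;0 -0.004 0 -2.4 0.6 7.5 0;0 -0.004 0 -2.4 0.6 7.5 0;0 -0.004 0 -2.4 0.6 7.5 0;0 -0.004 0 -2.4 0.6 7.5 0;0 -0.004 0 -2.4 0.6 7.5 0;0 -0.004 0 -2.4 0.6 7.5 0' 60
python3 shift.py '0 0 0 0 0 -15 0;0 0 0 0 0 -50 0;0 0 0 0 0 -100 0;0 0 0 0 0 -150 0;0 0 0 0 0 -150 0;0 0 0 0 0 -150 0'
python3 -c "
from h import *
go(632.4,-26.9,155,95.4)"
```

```text
clock: 30.4
position: [624.6, 154.9, 2.5]
ee_rot: [0.983, 0.182, -0.001, -0.001]
force: [0.4, -0.6, 1.3]
width: 0.22
grasp_force: 61.2
clock: 31.0
position: [625.8, 154.8, 154.7]
ee_rot: [0.983, 0.182, 0.0, -0.001]
force: [-0.5, -0.1, -2.9]
width: 0.214
grasp_force: 60.8
clock 31.0 rot [-0.002 -0.     0.273] t [-59.  172.   -0.6] rows 3.6 q6 1.33 pos [625.8 154.8 154.7] F [-0.5 -0.1 -2.9] w 0.214 g 60.8
```

```bash
python3 shift.py '0 0 0.08 -15 40 0 0;0 0 0.16 -30 85 0 0;0 0 0.24 -45 130 0 0;0 0 0.273 -59 172 0 0;0 0 0.273 -59 172 0 0;0 0 0.273 -59 172 0 0;0 0 0.273 -59 172 0 0;0 0 0.273 -59 172 0 0' |head -2
python3 -c "
from h import *
d=wrist('w11',0); o=dict(np.load('w9.npz'))
for q in (o,d):
    m=grey(q['pixels'],150)[:,315:331].mean(1); r=np.nonzero(m[130:260]>.5)[0]; print('front row',130+r[:3])
go(632.4,-26.9,7,95.4)"
```

```text
clock: 31.8
position: [630.9, -25.6, 150.9]
front row [167 168 169]
front row [168 169 170]
clock 31.9 rot [-0.002  0.005  0.001] t [  1.8   1.6 144.2] rows 2.9 q6 1.32 pos [631.1 -25.7 151.3] F [ 1.2 -0.8 -1.5] w 0.215 g 60.8
```

```bash
python3 shift.py '0 0.004 0 1.2 1.6 15 0;0 0.004 0 1.2 1.6 60 0;0 0.004 0 1.2 1.6 100 0;0 0.004 0 1.2 1.6 122 0;0 0.004 0 1.2 1.6 132 0;0 0.004 0 1.2 1.6 132 0;0 0.004 0 1.2 1.6 132 0;0 0.004 0 1.2 1.6 132 0'|sed -n 2,4p
python3 -c "
from h import *
go(631.8,-26.9,6.7,95.4)"
```

```text
position: [634.2, -28.5, 22.3]
ee_rot: [0.999, 0.047, 0.002, -0.0]
force: [0.5, -0.3, -2.3]
clock 32.6 rot [-0.    -0.004 -0.   ] t [-2.3 -1.9 15.6] rows 0.3 q6 1.31 pos [634.2 -28.5  22.3] F [ 0.5 -0.3 -2.3] w 0.215 g 60.7
```

```bash
python3 shift.py '0 -0.004 0 -2 -1.9 5 0;0 -0.004 0 -2 -1.9 10 0;0 -0.004 0 -2 -1.9 13.8 0;0 -0.004 0 -2 -1.9 13.8 0;0 -0.004 0 -2 -1.9 13.8 0;0 -0.004 0 -2 -1.9 13.8 0'|sed -n 2,4p
python3 -c "
from h import *
go(631.8,-26.9,6.7,95.4)"
```

```text
position: [630.5, -26.6, 6.5]
ee_rot: [0.999, 0.047, -0.002, -0.001]
force: [-0.7, 0.7, 0.4]
clock 33.2 rot [-0.001  0.003 -0.   ] t [ 1.3  0.4 -0.2] rows 0.0 q6 1.32 pos [630.5 -26.6   6.5] F [-0.7  0.7  0.4] w 0.218 g 61.3
```

Contact is light, so I'll go 0.6 mm lower, release, raise the tool and move it aside for a final look.

```bash
python3 shift.py '0 0 0 0 0 0.6 0;0 0 0 0 0 0.6 0;0 0 0 0 0 0.6 0.4;0 0 0 0 0 0.6 0.4;0 0 0 0 0 0.6 0.4' | sed -n 2,5p
python3 shift.py '0 0 0 0 0 -15 0.4;0 0 0 0 0 -60 0.4;0 0 0 0 0 -110 0.4;0 0 0 -40 0 -155 0.4;0 0 0 -80 0 -190 0.4;0 0 0 -120 -15 -200 0.4;0 0 0 -120 -30 -200 0.4;0 0 0 -120 -30 -200 0.4;0 0 0 -120 -30 -200 0.4' |head -2
python3 -c "
from h import *
d=wrist('w12')"
```

```text
position: [630.2, -26.6, 5.3]
ee_rot: [0.999, 0.047, -0.002, -0.001]
force: [-0.6, 0.5, -0.1]
width: 0.402
clock: 34.65
position: [509.0, -8.0, 206.3]
```

View pics/w12.png

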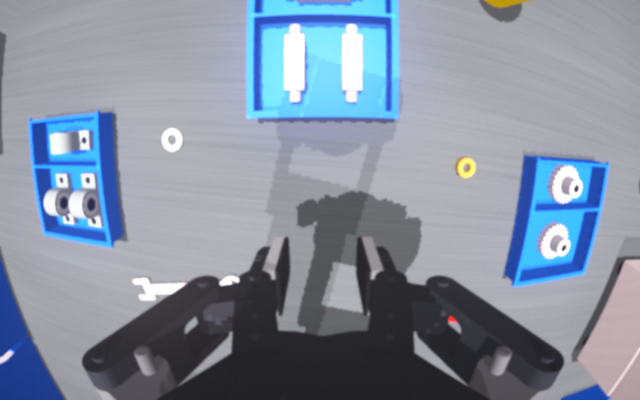

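Both shafts lie flat and parallel at (294,63) and (352,63), with gaps at both ends. The blocks are standing and the gear is flat. I'll check the shaft clearances, then hand in.

```bash
python3 -c "
from h import *
d=dict(np.load('w12.npz')); a=np.radians(5.4); A=np.array([[np.cos(a),np.sin(a)],[-np.sin(a),np.cos(a)]])
print((cast(d,[(294,24),(296,102),(352,24),(351.5,102)],14)-[629.6,3])@A.T)
from workcell import bot; print(bot.sign_off())"
```

```text
[[ 45.27800657  31.28037757]
 [-41.96486877  28.99650888]
 [ 45.3279704  -30.83310295]
 [-41.86328187 -30.33055129]]
the job is handed in; nothing more can be done
None
```

All five parts are in their matching bins and the job is handed in at about 35 s: shafts lying flat, bearings standing on their feet and the gear flat with its hub up, none seen touching a wall or another part in the last wrist-camera picture.

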